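Test the mixer's breaker and hold its key switch on

ROBOT

A 7-joint arm with a two-finger parallel gripper is mounted at the origin on the work surface. World frame = base frame: x ahead of the robot, y to its left, z up, the work surface at z = 0. Lengths are in m, angles in degrees, forces in N, time in s.
With the tool pointing down it reaches from about 0.4 to 0.9 m from the base axis. Payload 5.6 kg.
Tool frame: the origin (TCP) lies midway between the tips of the shut fingers; the grasp point (between the pads) lies 19 mm behind it; z points along the fingers, y is the line along which they close (so a half turn about z gives the same grasp; the last joint's range is limited). The gripper opens to 92 mm and grips with 3 to 60 N. Pads are 20 mm wide; open, the fingers measure 128 mm over their backs; the gripper's body (75 mm by 189 mm) begins 69 mm behind the grasp point.
Start: joints at [-73.167, 26.786, -0.665, 91.828, 0.344, 61.387, -3.226], TCP at [0.215, 0.613, 0.215] pointing down, gripper open.
Joint ranges: [-144.91, 144.91], [-17.63, 115.5], [-89.93, 88.59], [15.96, 139.68], [-74.01, 254.01], [8.47, 105.57], [-167.45, 167.45]. Speed limits (degrees/s): [147.25, 147.25, 180, 180, 180, 180, 180].

INTERFACE

Orientations are given as a 3x3 rotation matrix whose columns are the frame's x, y, z axes.
In Python, from bench import * gives the robot as it stands. The module is installed in compiled form; this text tells all that it offers.
- The arm moves only by the tool step_arm, never from a script. Its argument "steps" is a list that holds one entry, the list of rows, each a list of 7 numbers: the shift along the tool's x, y, z in mm, then the turn, a rotation vector about the tool's x, y, z in degrees, then the opening, from 0 (shut) to 1 (fully open). A call has 1 to 20 rows; each row shifts and turns the commanded pose from where the row before left it, along the tool's axes as they then stand; what a row does not reach is not made up. A row lasts 1/10 s, in which the tool goes at most 50 mm and 8.59 degrees, less where a joint would pass 70% of its speed; a pose out of reach is approached as far as the arm can. A call is refused whole if a number of a shift passes 50 or a number of a turn 8.59, either way. A call with a gripper value outside its range is refused whole. The fingers move at their own pace and stop on an object; the grip force is fixed at half the most. Time passes only in rows, so rows that do not move let the fingers close. It gives the time, the measured TCP pose, the force, the opening and the grip force at its end, in the units of the state.
- sense(): the state, without advancing time (a new reading comes with each control period).
- grab_frame(name): name is "side" or "top" or "wrist"; returns the picture (480x640x3 uint8, blue, green, red); there is no depth.
- camera_model(name): a dict with "vfov" (degrees; the focal length in pixels is half the picture's height over the tangent of half this angle, whatever the lens; pixels are square), "cx", "cy" (the principal point, pixels), "k1" (the pictures are not rectified: a ray, as slopes to the right and down, at radius r is drawn at 1 + k1 r^2 times it, then the intrinsics apply), "world_from_camera" (4x4, takes a point from camera to world coordinates). Camera axes: x right, y up, looking along -z (the intrinsics and any distortion apply to the point x, -y, -z); pixel columns grow to the right and rows downward; lengths in m; the calibration is good to about 2 mm. A picture is of the moment at which its call begins: read the wrist's pose just before it. camera_model takes no time and is no camera call; for the wrist camera it gives the pose at the moment of the call.
- sign_off(): hands the job in; it is judged then, once.
Trained networks look in the newest picture that a camera, given by its name, has taken for a name from the list of things; names that differ only in an ending like _2 or _b are one class to them, and where a whole thing is asked for, a point or a joint stands for the part that bears it (a point fixed in the world has none). Each returns a list of dicts, best first, with "score" (0 to 1); they miss things now and then, are a little off and sometimes report something else, mostly with a low value. They report only what shows in the picture. A call takes as long as a camera call.
- boxes_of(label, camera): "point" ([column, row] in pixels, amid what is visible of it).
- cut_out(label, camera): "region" (480x640 bool, what is visible of it) and "point" ([column, row] in pixels, amid what is visible of it).
The state is a dict: "time": time; "joint_positions": joint angles; "qd": joint speeds; "effort": joint torques, N m; "eef_pos": TCP position; "eef_rot": TCP orientation; "contact_force": force on the tool from outside, world axes, zero at the start; "moment": the same for the moment, N m; "width": finger opening in m; "finger_force": force on a finger pad.
Only numpy, scipy, OpenCV 4.12 (cv2) and the standard library are available. Lean on these libraries where they do the work, as an engineer would, in place of code of your own. Each camera call takes 0.05 s, during which the arm holds its last target. There are 200 camera calls.

TASK

Do the safety test on the mixer's supply box: press its test button right down so that the breaker lever drops by itself, then lift the lever back up until it rests at its upper stop. Then take the key with the flat rectangular grip out of the key block, push it fully home in the lock past the sticky pins, turn it a quarter turn clockwise and hold it there against its return spring: the program finishes while the gripper is still holding the turned key. Leave the other two keys and everything else on the counter where they are.

Things in the scene. Friction and masses are not known exactly. Their poses are not given: they have to be found in the camera images.
- box: aluminium supply box fixed to the counter, 200 (x) x 290 (y) x 80 mm high; origin under its centre, x away from the robot side, y left, z up. On its flat top: lock at the right (y = -80 mm), test button in the middle (x = -30, y = 15 mm), breaker lever at the left (y = 80 mm) between two white cheeks 12 mm high (x from -5 to 65, y from 60 to 100 mm)
- test (a joint): travel of the test button in m: 0 out, 0.008 fully down. Sprung, 1.2 N at the start and 4 N fully down; the breaker trips at about 0.0055
- test_top (a point): centre of the top face of the round grey test button (22 mm across, in a white ring 38 mm across), 100 mm above the counter when out; it is pressed straight down
- lever (a joint): angle of the breaker lever in rad: 0 up at its stop (leaning 0.2 rad beyond upright, towards the box's +x), 0.9 dropped (leaning 0.7 rad from upright towards the box's -x). It moves freely: pushed past upright (below 0.2) it falls to its upper stop by its own weight, otherwise to the dropped stop. Both stops are rigid
- lever_tip (a point): centre of the cross bar (12 x 36 x 12 mm, long along the box's y) at the end of the black lever, 72 mm from the hinge. The hinge runs along the box's y, 72 mm above the counter at x = 30, y = 80 mm of the box; the lever's arm is 14 mm wide along y and 8 mm thick
- rack: white key block fixed to the counter, 50 (x) x 180 (y) x 50 mm high, origin under its centre; three sockets in a row along its y, 56 mm apart, each holding one upright key in any order
- key: the steel key to use, upright in the key block: flat rectangular grip 9 mm thick (key's x) x 30 mm wide (key's y), from 4 to 40 mm above the origin, over a round flange 26 mm across and 4 mm thick. Origin on the axis at the flange's underside, z up; about 60 g. In the block the flange rests on the block's top; pull it straight up 40 mm to clear
- key_tip (a point): lowest point of the key, on its axis 35 mm below its origin. Below the flange come a 6 mm round stem, then from 12 to 32 mm down a flat bit 6 mm thick (key's x) x 16 mm wide (key's y), then a 3 mm nose 4 x 12 mm. The bit fits either way round
- lock (a point): centre of the lock's mouth, on the level top of a steel plate 50 x 50 mm, 10 mm proud of the box's top, 90 mm above the counter; axes as the box. The keyway is a slot 8 (x) x 18 (y) mm with a funnel 4 mm wide and deep all round. The key goes straight down with its y along the box's y and is fully home when its origin is at this point, the flange resting on the plate
- lock_pins (a point): on the lock's axis, 20 mm below the mouth, among two pairs of sprung sticky pins hidden at the ends of the keyway. Each pair resists with up to about 8 to 10 N when the key's origin is still 17 to 15 and 9 to 6 mm above the mouth: push steadily and, if it sticks, wiggle slightly. The key can turn only within 2 mm of fully home
- plug (a joint): angle of the lock's cylinder in rad: 0 as it starts, growing clockwise seen from above, quarter turn 1.57, stop at 1.65. A spring turns it back (0.06 N m at a quarter turn). It lags the key by about 0.1 to 0.15 rad of play, so the key may be turned on to 1.7
- nozzle: small steel piping nozzle, an upright cone 25 mm wide and 42 mm tall, standing on top of the supply box behind the button; origin under its centre; leave alone
- cutter: steel pastry cutter, an upright ring 64 mm across and 35 mm high, on the counter behind the key block; origin under its centre; leave alone
- beaker: black open cup 84 mm across, 100 mm high, on the left; origin under its centre; leave alone
- spatula: spatula 280 mm long lying on the right; leave alone
- round_key: another steel key in the key block, its grip an upright round knob 24 mm across and 30 mm high; leave it in its place
- tee_key: another steel key in the key block, its grip a level T-bar 42 mm long, 10 mm thick, on a thin stem, top 31 mm above the flange's underside; leave it in its place

How it is judged:
By the outcome, as a careful person would: the job done as asked, in the order asked, and still so for the second after the job is handed in, while the arm keeps its last pose, push and grip.
It also fails if it takes over 72 s, if anything falls off the work surface, if the arm or the gripper's body presses on something with over 40 N, if the wrist force passes 120 N, or if a joint passes its speed limit or range.

## Working session

There is one attempt and no reset: what is moved stays moved. The work goes in short steps, Python scripts to look and compute and a tool call to move; the robot and the scene stay as the last step left them, time stands still between calls to the robot, and variables do not carry over. Pictures are saved under pics/ and viewed, at most 10 in all, crops included, and the job is handed in when it is done.

Besides the shell and the picture viewer there is one more tool, called after ">>>" as name([rows], argument=value, ...), one row to a line, values as JSON. step_arm: Moves the arm, as the interface text tells. Its arguments: {"type":"object","properties":{"steps":{"type":"array","items":{"type":"array","items":{"type":"array","items":{"type":"number"}}}}},"required":["steps"]}

```bash
mkdir -p pics; cat > h.py <<'E'
from bench import *
import numpy as np, cv2
def snap(c,n=None):
    m=camera_model(c); f=grab_frame(c)
    if n: cv2.imwrite(f'pics/{n}.png',f)
    return m,f
def K(m):
    fl=240/np.tan(np.radians(m['vfov'])/2); return fl
def proj(m,P):
    T=np.linalg.inv(np.array(m['world_from_camera'])); p=T[:3,:3]@np.array(P,float)+T[:3,3]
    s=np.array([p[0],-p[1]])/-p[2]; s=s*(1+m['k1']*(s@s)); return s*K(m)+[m['cx'],m['cy']]
def ray(m,uv):
    d=(np.array(uv,float)-[m['cx'],m['cy']])/K(m); s=d.copy()
    for _ in range(20): s=d/(1+m['k1']*(s@s))
    W=np.array(m['world_from_camera']); return W[:3,3],W[:3,:3]@np.array([s[0],-s[1],-1])
def at(m,uv,z):
    o,d=ray(m,uv); return o+d*(z-o[2])/d[2]
E
python3 - <<'E'
from h import *
np.set_printoptions(precision=4,suppress=True)
s=sense(); print(s['time'],s['eef_pos'],s['eef_rot'],s['width'])
for c in ['top','side','wrist']:
    m,f=snap(c,c+'0'); print(c,m['vfov'],m['k1'],np.array(m['world_from_camera'])[:3].tolist())
    for l in ['box','test_top','lever_tip','rack','key','round_key','tee_key','lock','nozzle','cutter']:
        r=boxes_of(l,c); print(l,[(np.round(x['point'],1).tolist(),round(x['score'],2)) for x in r[:3]])
print(sense()['time'])
E
```

```text
0.0 [0.2147 0.6129 0.2136] [[-0.9438  0.3305 -0.0004]
 [ 0.3305  0.9438 -0.0017]
 [-0.0001 -0.0017 -1.    ]] 0.09193927605649845
top 44.95748686234436 -0.13893348302940808 [[0.026464804375339858, 0.9836265752588313, -0.17826490000546322, 0.287063682127796], [-0.9995082836562583, 0.023036972956755556, -0.02127178364666572, -0.06196206923158868], [-0.01681680801745202, 0.17874019783353864, 0.9837525789783385, 1.7050771955292223]]
box [([278.7, 225.0], 0.94)]
test_top []
lever_tip []
rack [([418.8, 234.2], 0.74), ([279.0, 223.9], 0.22), ([424.8, 230.9], 0.17)]
key [([438.9, 231.7], 0.52)]
round_key []
tee_key [([422.2, 228.8], 0.58)]
lock [([280.6, 225.7], 0.67)]
nozzle [([287.3, 197.2], 0.52)]
cutter [([426.6, 184.5], 0.61)]
side 46.86891859051342 -0.11670451223148906 [[0.9958846809238984, 0.0547029554076432, -0.07225848718852616, 0.4709234461256597], [-0.09053963347793584, 0.5650165142470595, -0.8200968926887745, -1.2107444530567784], [-0.004034485194673916, 0.82326418924776, 0.567644076540434, 0.933533324398696]]
box [([312.2, 236.4], 0.94)]
test_top [([307.9, 211.9], 0.61)]
lever_tip [([334.6, 196.0], 0.53)]
rack [([323.6, 340.5], 0.7)]
key [([324.6, 339.6], 0.34)]
round_key [([321.2, 305.2], 0.61)]
tee_key [([325.7, 339.0], 0.61), ([323.9, 325.4], 0.44)]
lock [([314.6, 237.5], 0.73)]
nozzle [([337.2, 214.0], 0.67)]
cutter [([379.8, 341.8], 0.84), ([334.8, 194.1], 0.2)]
wrist 62.85188613818118 0.013481802335752918 [[0.3317274614159168, -0.9172937924270078, -0.22029296338609453, 0.1535029728190515], [0.9433751783176052, 0.32265649805102997, 0.07704581234350738, 0.6355300784410618], [0.0004053107162455915, -0.23337712535790955, 0.9723862160082793, 0.38525830742254896]]
box []
test_top []
lever_tip []
rack []
key []
round_key []
tee_key []
lock []
nozzle []
cutter []
1.65
```

```bash
python3 - <<'E'
import cv2
a=cv2.imread('pics/top0.png');cv2.imwrite('pics/t1.png',cv2.resize(a[140:320,200:480],None,fx=2.8,fy=2.8,interpolation=cv2.INTER_CUBIC))
a=cv2.imread('pics/side0.png');cv2.imwrite('pics/s1.png',cv2.resize(a[160:400,220:480],None,fx=2.5,fy=2.5,interpolation=cv2.INTER_CUBIC))
E
```

```text
(no output)
```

View pics/t1.png

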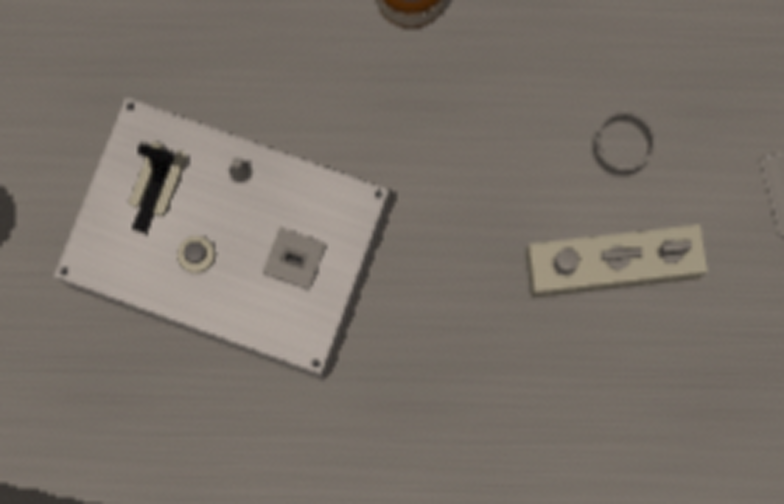

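View pics/s1.png

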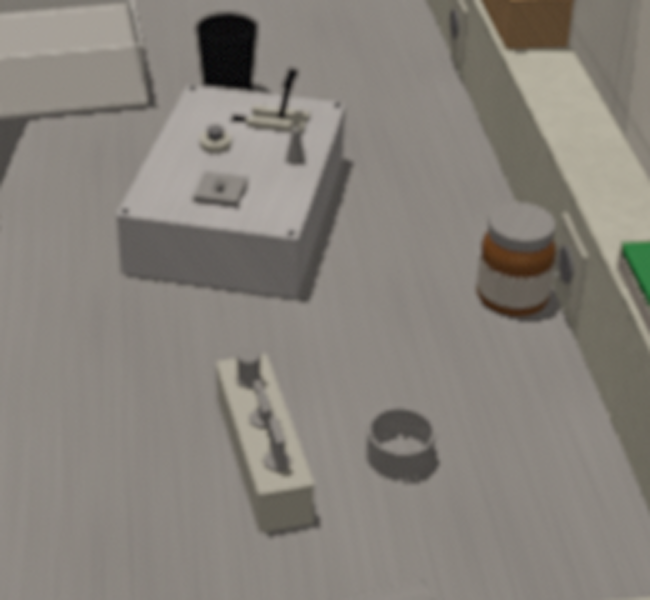

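The top view shows the box yawed about −20° (screws at crop (130,106), (378,194), (316,363), (64,271)), the lever up, the button at (196,253) and the lock at (294,258). In the key block, left to right: round knob, T-bar, and the flat key at (675,250). The side view agrees.

```bash
python3 - <<'E'
from h import *
np.set_printoptions(precision=4,suppress=True)
m=camera_model('top'); 
c=lambda x,y:(x/2.8+200-.3,y/2.8+140-.3)
sc=np.array([at(m,c(*p),.08) for p in [(130,106),(378,194),(316,363),(64,271)]])
print(sc); ctr=sc.mean(0); y=(sc[0]+sc[3]-sc[1]-sc[2]); yaw=np.arctan2(-y[0],y[1]); print(ctr,np.degrees(yaw))
R=np.array([[np.cos(yaw),-np.sin(yaw)],[np.sin(yaw),np.cos(yaw)]])
x=(sc[0]+sc[1]-sc[2]-sc[3]);print(np.degrees(np.arctan2(x[1],x[0])))
for n,p,px,z in [('lock',(0,-.08),(294,258),.09),('test',(-.03,.015),(196,253),.1)]:
    print(n,ctr[:2]+R@p,at(m,c(*px),z))
print('hinge',ctr[:2]+R@[.03,.08])
rk=np.array([at(m,c(*p),.05) for p in [(530,243),(700,226),(707,271),(534,294)]]);print(rk,rk.mean(0))
print('key',at(m,c(675,247),.085),'tee',at(m,c(620,255),.076),'round',at(m,c(567,261),.08))
print(sense()['joint_positions'])
E
```

```text
[[ 0.7035  0.2299  0.08  ]
 [ 0.6161 -0.0299  0.08  ]
 [ 0.4418  0.0278  0.08  ]
 [ 0.5288  0.2885  0.08  ]]
[0.5725 0.129  0.08  ] -18.521570166985743
-18.424014504146317
lock [0.5471 0.0532] [0.5463 0.0529 0.09  ]
test [0.5489 0.1528] [0.5474 0.151  0.1   ]
hinge [0.6264 0.1954]
[[ 0.5742 -0.1878  0.05  ]
 [ 0.5962 -0.3645  0.05  ]
 [ 0.5491 -0.3714  0.05  ]
 [ 0.5211 -0.1924  0.05  ]] [ 0.5602 -0.2791  0.05  ]
key [ 0.5675 -0.3324  0.085 ] tee [ 0.5595 -0.2776  0.076 ] round [ 0.5514 -0.2232  0.08  ]
[-73.1682  26.7875  -0.6644  91.8282   0.3428  61.3879  -3.2268]
```

>>> step_arm([
  [[-23.4,-16.2,0,0,0,0,0],[-23.4,-16.2,0,0,0,0,0],[-23.4,-16.2,0,0,0,0,0],[-23.4,-16.2,0,0,0,0,0],[-23.4,-16.2,0,0,0,0,0],[-23.4,-16.2,0,0,0,0,0],[-23.4,-16.2,0,0,0,0,0],[-23.4,-16.2,0,0,0,0,0],[-23.4,-16.2,0,0,0,0,0],[-23.4,-16.2,0,0,0,0,0],[-23.4,-16.2,0,0,0,0,0],[-23.4,-16.2,0,0,0,0,0],[-23.4,-16.2,0,0,0,0,0],[-23.4,-16.2,0,0,0,0,0],[-23.4,-16.2,0,0,0,0,0],[-23.4,-16.2,0,0,0,0,0],[-23.4,-16.2,0,0,0,0,0],[-23.4,-16.2,0,0,0,0,0],[-23.4,-16.2,0,0,0,0,0],[-23.4,-16.2,0,0,0,0,0]],
])

```text
time: 3.65
eef_pos: [0.5501, 0.1521, 0.2148]
eef_rot: [[-0.944, 0.33, 0.0], [0.33, 0.944, 0.0], [-0.0, 0.0, -1.0]]
contact_force: [0.9, -0.3, -0.1]
width: 0.0005
finger_force: 0.0
```

>>> step_arm([
  [[0,0,0,0,0,8.1,0],[0,0,0,0,0,8.1,0],[0,0,0,0,0,8.1,0],[0,0,0,0,0,8.1,0],[0,0,0,0,0,8.1,0],[0,0,0,0,0,8.1,0],[0,0,0,0,0,8.1,0],[0,0,0,0,0,8.1,0],[0,0,0,0,0,8.1,0],[0,0,0,0,0,8.1,0],[0,0,0,0,0,8.1,0],[0,0,0,0,0,0,0],[0,0,0,0,0,0,0]],
])

```text
time: 4.95
eef_pos: [0.5494, 0.1532, 0.2146]
eef_rot: [[0.312, 0.95, 0.0], [0.95, -0.312, 0.0], [0.0, 0.0, -1.0]]
contact_force: [-0.2, -0.8, 0.2]
width: 0.0005
finger_force: 0.0
```

```bash
python3 - <<'E'
from h import *
np.set_printoptions(precision=4,suppress=True)
s=sense(); print(s['time'],s['eef_pos'],s['eef_rot'],s['joint_positions'],s['contact_force'])
m,f=snap('wrist','w1')
b,y=np.array([.5722,.1287]),np.radians(-18.45)
R=np.array([[np.cos(y),-np.sin(y)],[np.sin(y),np.cos(y)]])
for n,x,yy,z in [('test',-.03,.015,.1),('lock',0,-.08,.09),('lever',.03+.0143,.08,.1426)]+[('c',i*.1,j*.145,.08) for i in(-1,1) for j in (-1,1)]:
    p=proj(m,[*(b+R@[x,yy]),z]); print(n,p)
    try: cv2.circle(f,tuple(int(v) for v in p),4,(0,0,255),1)
    except Exception: pass
cv2.imwrite('pics/w1a.png',f)
E
```

```text
4.95 [0.5494 0.1532 0.2146] [[ 0.3121  0.95    0.0001]
 [ 0.95   -0.3121  0.    ]
 [ 0.      0.0001 -1.    ]] [-42.4189  20.1822  29.4611 104.8507 -11.5511  57.9267 -26.4796] [-0.165  -0.7744  0.2107]
test [325.6692 238.0283]
lock [361.6637 347.3014]
lever [449.4979 149.2913]
c [246.376  408.0174]
c [228.4235  54.4076]
c [471.7597 408.9875]
c [508.3077  54.9946]
```

View pics/w1a.png

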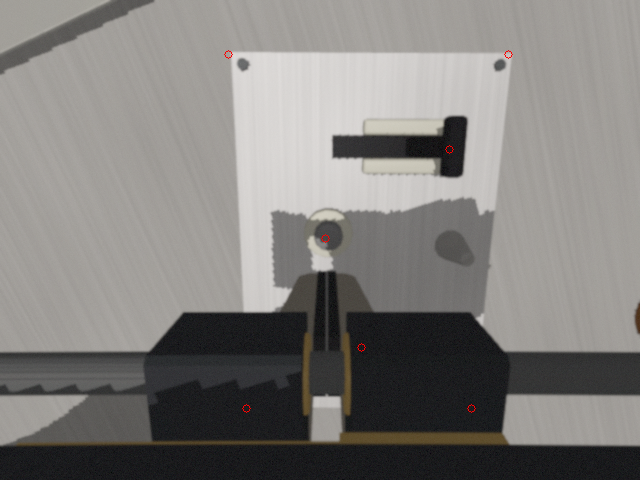

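Wrist picture: button centre at (329,236) and box corners at about (233,53) and (509,54), roughly 2 mm off the prediction in box +x. I'm pressing the button with that correction.

>>> step_arm([
  [[0,1.7,20,0,0,0,0],[0,0,25,0,0,0,0],[0,0,25,0,0,0,0],[0,0,25,0,0,0,0],[0,0,10,0,0,0,0],[0,0,4,0,0,0,0],[0,0,3,0,0,0,0],[0,0,2,0,0,0,0],[0,0,2,0,0,0,0],[0,0,2,0,0,0,0],[0,0,2,0,0,0,0],[0,0,1,0,0,0,0],[0,0,1,0,0,0,0],[0,0,0,0,0,0,0]],
])

```text
time: 6.4
eef_pos: [0.5517, 0.1525, 0.096]
eef_rot: [[0.316, 0.949, 0.001], [0.949, -0.316, 0.002], [0.002, -0.0, -1.0]]
contact_force: [-10.0, -3.6, 27.8]
width: 0.0005
finger_force: 13.8
```

```bash
python3 - <<'E'
from h import *
m,f=snap('side','s2'); m2,f2=snap('wrist','w2')
a=cv2.resize(f[170:250,270:370],(800,640)[:2] and (600,480),interpolation=cv2.INTER_CUBIC)
b=cv2.resize(f2[100:440,150:550],(0,0),fx=.7,fy=.7)
o=np.zeros((480,780,3),np.uint8); o=np.zeros((480,900,3),np.uint8)
o[:,:600]=a; o[:b.shape[0],600:600+b.shape[1]]=b; cv2.imwrite('pics/c2.png',cv2.resize(o,(800,427)))
E
```

```text
(no output)
```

View pics/c2.png

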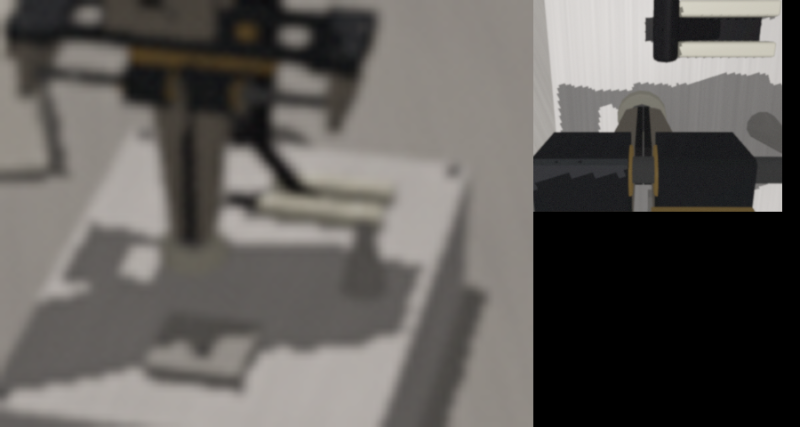

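The lever has dropped: it leans to −x in the side crop and its bar has moved in the wrist crop. Next I retract and go around to the lever's −x side.

>>> step_arm([
  [[0,0,-10,0,0,0,0],[0,0,-25,0,0,0,0],[0,0,-25,0,0,0,0],[0,-15,-8,0,0,0,0],[22,-15,0,0,0,0,0],[22,-2,0,0,0,0,0],[21,0,0,0,0,0,0],[0,0,0,0,0,0,0],[0,0,25,0,0,0,0],[0,0,25,0,0,0,0],[0,0,0,0,0,0,0]],
])

```text
time: 7.6
eef_pos: [0.5392, 0.2227, 0.1074]
eef_rot: [[0.316, 0.949, -0.005], [0.949, -0.316, -0.004], [-0.005, -0.004, -1.0]]
contact_force: [-1.6, 0.3, 0.2]
width: 0.0002
finger_force: 0.0
```

```bash
cat >> h.py <<'E'
np.set_printoptions(precision=4,suppress=True)
BO,BY=np.array([.5744,.1285]),np.radians(-18.45)
RB=np.array([[np.cos(BY),-np.sin(BY)],[np.sin(BY),np.cos(BY)]])
def st():
    s=sense(); p=np.array(s['eef_pos']); R=np.array(s['eef_rot'])
    print('t',s['time'],'p',p,'box',RB.T@(p[:2]-BO)*1000,'yaw y',np.degrees(np.arctan2(R[1,1],R[0,1])),'F',np.array(s['contact_force']),'w',s['width'],'q',np.round(s['joint_positions'],0))
    return s
E
python3 -c "
from h import *
st()"
```

```text
t 7.6 p [0.5392 0.2227 0.1074] box [-63.1467  78.1843] yaw y -18.422767632949476 F [-1.5893  0.2682  0.153 ] w 0.00020880436753813048 q [-45.  30.  26. 107. -17.  47. -30.]
```

>>> step_arm([
  [[0,6,0,0,0,0,0],[0,6,0,0,0,0,0],[0,6,0,0,0,0,0],[0,4,0,0,0,0,0],[0,4,0,0,0,0,0],[0,4,0,0,0,0,0],[0,4,-1,0,0,0,0],[0,4,-1,0,0,0,0],[0,4,-1,0,0,0,0],[0,4,-1,0,0,0,0],[0,4,-1,0,0,0,0],[0,4,-1,0,0,0,0],[0,4,-1,0,0,0,0],[0,4,-1,0,0,0,0],[0,4,0,0,0,0,0],[0,3,0,0,0,0,0],[0,3,0,0,0,0,0],[0,2,0,0,0,0,0],[0,0,0,0,0,0,0],[0,0,0,0,0,0,0]],
])

```text
time: 9.6
eef_pos: [0.6113, 0.2009, 0.1185]
eef_rot: [[0.316, 0.949, -0.0], [0.949, -0.316, -0.0], [-0.0, -0.0, -1.0]]
contact_force: [-0.6, -0.7, -0.8]
width: -0.0001
finger_force: 0.0
```

```bash
python3 - <<'E'
from h import *
st()
m,f=snap('side','s3'); m2,f2=snap('wrist','w3')
a=cv2.resize(f[150:250,270:380],(440,400),interpolation=cv2.INTER_CUBIC)
b=cv2.resize(f2,(360,270)); o=np.zeros((400,800,3),np.uint8)
o[:,:440]=a; o[:270,440:]=b; cv2.imwrite('pics/c3.png',o)
E
```

```text
t 9.6 p [0.6113 0.2009 0.1185] box [12.1475 80.3395] yaw y -18.402831924281024 F [-0.6195 -0.7126 -0.835 ] w -5.213952148488347e-05 q [-40.  34.  26.  98. -18.  52. -25.]
```

View pics/c3.png

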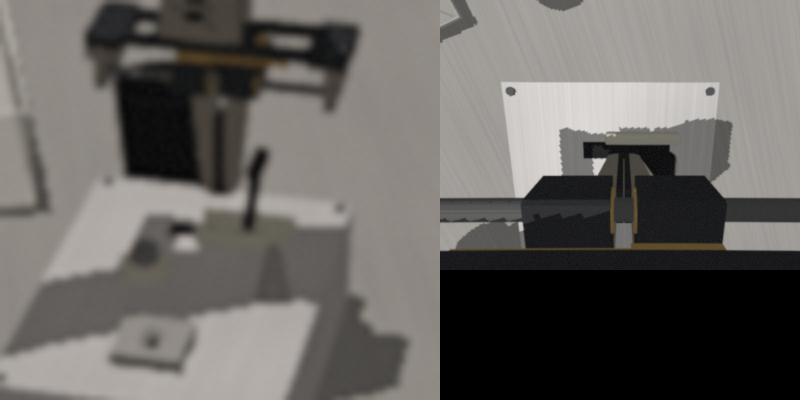

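The lever stands at its upper stop and the gripper carries no contact force. I'm backing off and going to look at the lock.

>>> step_arm([
  [[0,-15,0,0,0,0,0],[0,-25,0,0,0,0,0],[0,-5,-25,0,0,0,0],[0,0,-36,0,0,0,0],[0,0,-36,0,0,0,0],[-29,5,0,0,0,0,0.5],[-29,5,0,0,0,0,0.5],[-29,5,0,0,0,0,0.5],[-29,5,0,0,0,0,0.5],[-29,5,0,0,0,0,0.5],[-30,5,0,0,0,0,0.5],[-30,5,0,0,0,0,0.5],[0,0,0,0,0,0,0.5],[0,0,0,0,0,0,0.5]],
])

```text
time: 11.1
eef_pos: [0.5372, 0.0093, 0.2158]
eef_rot: [[0.317, 0.948, 0.0], [0.948, -0.317, 0.001], [0.001, 0.0, -1.0]]
contact_force: [-0.4, 0.8, -0.5]
width: 0.046
finger_force: 0.0
```

```bash
python3 - <<'E'
from h import *
st()
m,f=snap('wrist','w4'); P=lambda x,y,z: proj(m,[*(BO+RB@[x,y]),z])
print('lock',P(0,-.08,.09),'test',P(-.03,.015,.1))
for q in [(-.1,-.145,.08),(.1,-.145,.08),(-.1,.145,.08),(.1,.145,.08)]: print(P(*q))
for l in ['lock','test_top','lever_tip']:
    r=cut_out(l,'wrist'); print(l,[(np.array(x['point']),round(x['score'],2),x['region'].sum()) for x in r[:2]])
cv2.circle(f,tuple(np.round(P(0,-.08,.09)).astype(int).tolist()),1,(0,0,255),-1)
cv2.imwrite('pics/w4a.png',f)
E
```

```text
t 11.1 p [0.5372 0.0093 0.2158] box [   2.444  -124.8091] yaw y -18.4774716139418 F [-0.3689  0.8459 -0.5118] w 0.046047196074633305 q [-32.  17.  33. 109. -11.  57. -12.]
lock [323.1109 174.9422] test [277.2012  30.9693]
[199.9075 255.4359]
[447.1601 255.0627]
[ 162.4066 -189.914 ]
[ 481.4633 -190.6526]
lock [(array([318.7, 126.5]), 0.68, np.int64(67277))]
test_top [(array([278.8,  29.2]), 0.66, np.int64(1001))]
lever_tip []
```

View pics/w4a.png

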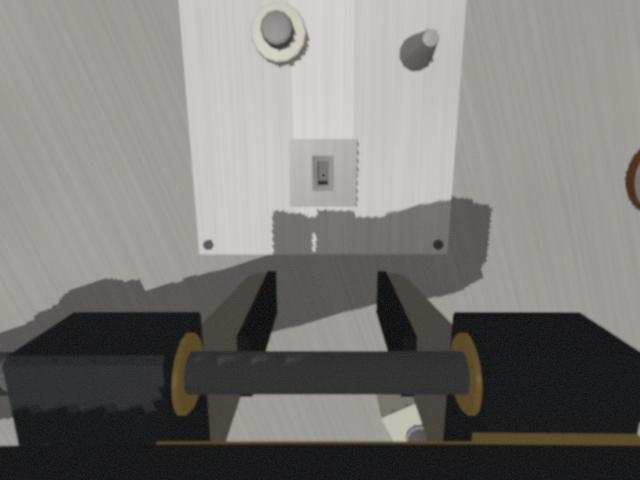

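Wrist picture: the lock plate spans columns 290–357 and rows 139–206, so its centre is about (323.5, 172.7), 1.6 mm to box +y of the prediction. Now to the key block.

>>> step_arm([
  [[-25,11,0,0,0,0,0.7],[-25,11,0,0,0,0,0.7],[-25,11,0,0,0,0,0.7],[-25,11,0,0,0,0,0.7],[-25,11,0,0,0,0,0.7],[-25,11,0,0,0,0,0.7],[-25,11,0,0,0,0,0.7],[-25,11,0,0,0,0,0.7],[-25,11,0,0,0,0,0.7],[-25,11,0,0,0,0,0.7],[-25,11,0,0,0,0,0.7],[-25,11,0,0,0,0,0.7],[-25,11,0,0,0,0,0.7],[-25,12,0,0,0,0,0.7],[0,0,0,0,0,-6.5,0.7],[0,0,0,0,0,-6.5,0.7],[0,0,0,0,0,-6.5,0.7],[0,0,0,0,0,-7,0.7],[0,0,0,0,0,0,0.7],[0,0,0,0,0,0,0.7]],
])

```text
time: 13.3
eef_pos: [0.5743, -0.3709, 0.2153]
eef_rot: [[-0.139, 0.99, -0.0], [0.99, 0.139, 0.0], [0.0, 0.0, -1.0]]
contact_force: [-0.0, 0.2, -0.1]
width: 0.0643
finger_force: 0.0
```

```bash
python3 - <<'E'
from h import *
st()
m,f=snap('wrist','w5')
print('key',proj(m,[.5675,-.3324,.09]))
for l in ['key','rack','tee_key','round_key']:
    r=cut_out(l,'wrist'); print(l,[(np.array(x['point']),round(x['score'],2),int(x['region'].sum())) for x in r[:2]])
E
```

```text
t 13.3 p [ 0.5743 -0.3709  0.2153] box [ 157.9302 -473.745 ] yaw y 7.994586397277053 F [-0.0257  0.2391 -0.143 ] w 0.06431887810211415 q [ 10.  32.  30.  88. -17.  64.  51.]
key [324.2414 182.6395]
key [(array([327.5, 185.2]), 0.78, 863)]
rack [(array([316.8, 120.7]), 0.95, 10279)]
tee_key [(array([327.5, 106.8]), 0.86, 1224)]
round_key [(array([331.1,  29.2]), 0.91, 1284)]
```

View pics/w5.png

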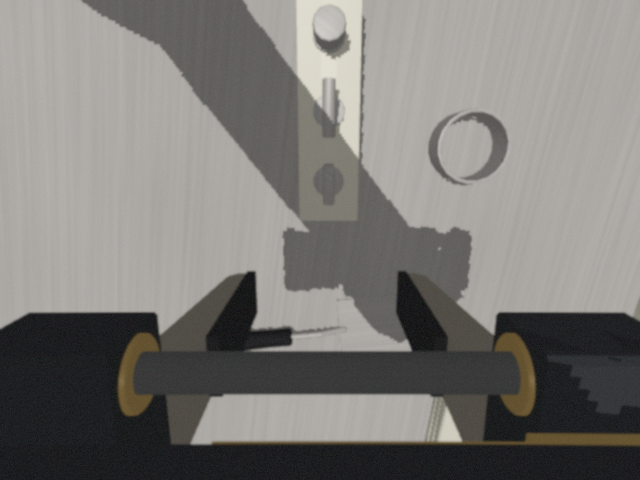

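```bash
python3 - <<'E'
from h import *
m=camera_model('wrist'); f=cv2.imread('pics/w5.png')
r=cut_out('key','wrist')[0]['region'].astype(np.uint8)
ys,xs=np.nonzero(r); print(xs.min(),xs.max(),ys.min(),ys.max())
from collections import Counter
for y in range(ys.min(),ys.max()+1,3): print(y,xs[ys==y].min(),xs[ys==y].max(),end='; ')
print()
for uv,z in [((329,181),.054),((328.5,184),.09)]: print(at(m,uv,z))
c=(.569,-.332); yaw=np.radians(8)
R=np.array([[np.cos(yaw),-np.sin(yaw)],[np.sin(yaw),np.cos(yaw)]])
L=np.full((1,),0)
g=cv2.resize(f[140:230,270:390],None,fx=6,fy=6,interpolation=cv2.INTER_CUBIC)
for z in (.09,.054):
  P=[(x,y) for x,y in [(-.0045,-.015),(.0045,-.015),(.0045,.015),(-.0045,.015)]] if z>.06 else [(.013*np.cos(t),.013*np.sin(t)) for t in np.arange(0,6.28,.3)]
  for q in P:
    p=(proj(m,[*(np.array(c)+R@q),z])-[270,140])*6+3
    cv2.circle(g,tuple(np.round(p).astype(int).tolist()),3,(0,0,255) if z>.06 else (0,255,0),-1)
cv2.imwrite('pics/k5.png',g)
E
```

```text
314 343 164 205
164 326 330; 167 322 334; 170 319 338; 173 316 340; 176 315 342; 179 314 343; 182 314 343; 185 314 343; 188 315 342; 191 317 340; 194 321 337; 197 323 334; 200 323 334; 203 324 334; 
[ 0.5711 -0.3343  0.054 ]
[ 0.5704 -0.3335  0.09  ]
```

View pics/k5.png

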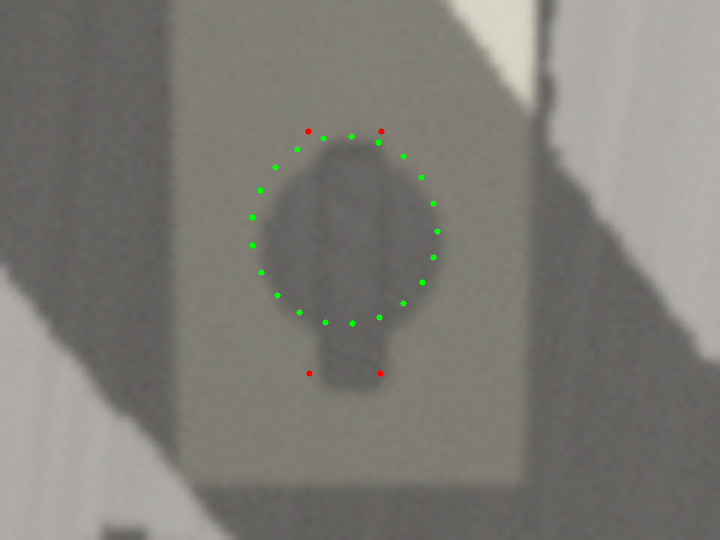

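Key crop: flange and grip sit about 1 mm from the model, and the grip is aligned with the tool. Grasp point is about (0.570, −0.333).

>>> step_arm([
  [[19,0.5,0,0,0,0,0.5],[19,0.5,0,0,0,0,0.5],[0,0,30,0,0,0,0.5],[0,0,30,0,0,0,0.5],[0,0,30,0,0,0,0.5],[0,0,30,0,0,0,0.5],[0,0,20,0,0,0,0.5],[0,0,10,0,0,0,0.5],[0,0,7,0,0,0,0.5],[0,0,0,0,0,0,0.5],[0,0,0,0,0,0,0.5]],
])

```text
time: 14.7
eef_pos: [0.5701, -0.3342, 0.0596]
eef_rot: [[-0.141, 0.99, 0.001], [0.99, 0.141, -0.001], [-0.001, 0.001, -1.0]]
contact_force: [0.8, 0.3, 0.2]
width: 0.0465
finger_force: 0.0
```

>>> step_arm([
  [[0,0,0,0,0,0,0],[0,0,0,0,0,0,0],[0,0,0,0,0,0,0],[0,0,0,0,0,0,0],[0,0,0,0,0,0,0],[0,0,0,0,0,0,0],[0,0,0,0,0,0,0]],
])

```text
time: 15.4
eef_pos: [0.5697, -0.3338, 0.0588]
eef_rot: [[-0.141, 0.99, 0.0], [0.99, 0.141, -0.0], [-0.0, 0.0, -1.0]]
contact_force: [0.8, -1.0, 1.3]
width: 0.0092
finger_force: 30.0
```

>>> step_arm([
  [[0,0,-5,0,0,0,0],[0,0,-10,0,0,0,0],[0,0,-15,0,0,0,0],[0,0,-15,0,0,0,0],[0,0,-25,0,0,0,0],[0,0,-25,0,0,0,0],[0,0,-25,0,0,0,0],[0,0,-20,0,0,0,0],[0,0,0,0,0,0,0]],
])

```text
time: 16.3
eef_pos: [0.5708, -0.3353, 0.2032]
eef_rot: [[-0.14, 0.99, 0.006], [0.99, 0.14, -0.003], [-0.004, 0.006, -1.0]]
contact_force: [0.3, -1.0, -0.1]
width: 0.0087
finger_force: 30.0
```

>>> step_arm([
  [[24.2,2.2,0,0,0,0,0],[24.2,2.2,0,0,0,0,0],[24.2,2.2,0,0,0,0,0],[24.2,2.2,0,0,0,0,0],[24.2,2.2,0,0,0,0,0],[24.2,2.2,0,0,0,0,0],[24.2,2.2,0,0,0,0,0],[24.2,2.2,0,0,0,0,0],[24.2,2.2,0,0,0,0,0],[24.2,2.2,0,0,0,0,0],[24.2,2.2,0,0,0,0,0],[24.2,2.2,0,0,0,0,0],[24.2,2.2,0,0,0,0,0],[24.2,2.2,0,0,0,0,0],[24.2,2.2,0,0,0,0,0],[24.2,2.2,0,0,0,0,0],[0,0,0,0,0,8.5,0],[0,0,0,0,0,8.5,0],[0,0,0,0,0,8.5,0],[0,0,0,0,0,1.1,0]],
])

```text
time: 18.3
eef_pos: [0.5492, 0.0544, 0.1981]
eef_rot: [[0.319, 0.948, -0.001], [0.948, -0.319, -0.001], [-0.001, -0.001, -1.0]]
contact_force: [-0.7, 0.1, -1.7]
width: 0.0089
finger_force: 30.0
```

>>> step_arm([
  [[0,0,0,0,0,0,0],[0,0,0,0,0,0,0]],
])

```text
time: 18.5
eef_pos: [0.5495, 0.0545, 0.1984]
eef_rot: [[0.315, 0.949, -0.0], [0.949, -0.315, -0.0], [-0.0, -0.0, -1.0]]
contact_force: [-0.6, -0.1, -1.3]
width: 0.0086
finger_force: 30.0
```

```bash
python3 - <<'E'
from h import *
s=st(); p=np.array(s['eef_pos']);R=np.array(s['eef_rot']); L=BO+RB@[.0003,-.0784]
print('tool shift mm',R.T@(np.array([*L,.2])-p)*1000)
m,f=snap('wrist','w6')
for n,q in [('lock',[*L,.09]),('tip',[*p[:2],p[2]-.0438]),('origin',[*p[:2],p[2]-.0088]),('lever',[*(BO+RB@[.0443,.08]),.1426])]: print(n,proj(m,q))
for c in ('side','top'):
  grab_frame(c)
  r=boxes_of('lever_tip',c); print(c,[(x['point'],x['score']) for x in r[:2]],proj(camera_model(c),[*(BO+RB@[.0443,.08]),.1426]))
cv2.imwrite('pics/w6a.png',f)
E
```

```text
t 18.5 p [0.5495 0.0545 0.1984] box [ -0.1558 -78.0945] yaw y -18.36472410932022 F [-0.6154 -0.0526 -1.3065] w 0.00864978628423964 q [-34.  20.  30. 108. -12.  55. -16.]
tool shift mm [-0.3064  0.4549 -1.5544]
lock [327.1861 238.9889]
tip [326.4998 264.6549]
origin [326.4489 285.9797]
lever [415.212 -43.894]
side [([336.1, 194.4], 0.43)] [335.9841 191.3571]
top [([255.8, 196.8], 0.6)] [255.2932 193.704 ]
```

View pics/w6a.png

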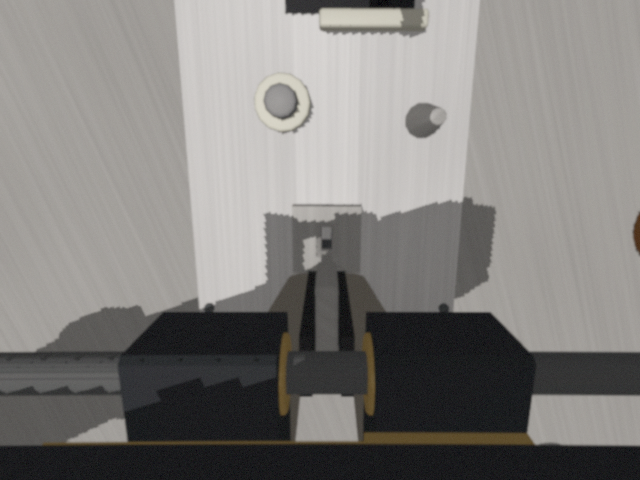

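Wrist picture: the keyway shows at about (326,240) and the plate spans columns 293–361, so the key is over the lock. Descending.

>>> step_arm([
  [[-0.3,0.4,20,0,0,0,0],[0,0,20,0,0,0,0],[0,0,12,0,0,0,0],[0,0,8,0,0,0,0],[0,0,3,0,0,0,0],[0,0,3,0,0,0,0],[0,0,3,0,0,0,0],[0,0,3,0,0,0,0],[0,0,2,0,0,0,0],[0,0,0,0,0,0,0]],
])

```text
time: 19.75
eef_pos: [0.55, 0.0542, 0.1245]
eef_rot: [[0.317, 0.948, -0.0], [0.948, -0.317, 0.0], [-0.0, -0.0, -1.0]]
contact_force: [-0.1, -0.3, -0.9]
width: 0.0088
finger_force: 30.0
```

>>> step_arm([
  [[0,0,3,0,0,0,0],[0,0,3,0,0,0,0],[0,0,2,0,0,0,0],[0,0,2,0,0,0,0],[0,0,2,0,0,0,0],[0,0,0,0,0,0,0]],
])

```text
time: 20.35
eef_pos: [0.5502, 0.0541, 0.113]
eef_rot: [[0.317, 0.948, 0.0], [0.948, -0.317, 0.0], [0.0, 0.0, -1.0]]
contact_force: [-1.5, -1.3, 1.7]
width: 0.0089
finger_force: 30.0
```

>>> step_arm([
  [[0,0,2,0,0,0,0],[0,0,2,0,0,0,0],[0,0,2,0,0,0,0],[0,0,2,0,0,0,0],[0,0,2,0,0,0,0],[0,0,0,0,0,0,0]],
])

```text
time: 20.95
eef_pos: [0.5503, 0.0541, 0.1026]
eef_rot: [[0.317, 0.948, 0.001], [0.948, -0.317, 0.0], [0.0, 0.001, -1.0]]
contact_force: [1.1, 0.5, -0.9]
width: 0.0087
finger_force: 30.0
```

>>> step_arm([
  [[0,0,1,0,0,0,0],[0,0,1,0,0,0,0],[0,0,1,0,0,0,0],[0,0,1,0,0,0,0],[0,0,1,0,0,0,0],[0,0,0,0,0,0,0],[0,0,0,0,0,0,0]],
])

```text
time: 21.65
eef_pos: [0.5502, 0.0542, 0.0986]
eef_rot: [[0.317, 0.948, 0.0], [0.948, -0.317, 0.001], [0.001, -0.0, -1.0]]
contact_force: [-3.4, 0.4, 12.8]
width: 0.0087
finger_force: 30.0
```

Contact is 12.8 N at the nominal home height, so the key is home. Turning it clockwise.

>>> step_arm([
  [[0,0,0,0,0,5,0],[0,0,0,0,0,5,0],[0,0,0,0,0,5,0],[0,0,0,0,0,5,0],[0,0,0,0,0,5,0],[0,0,0,0,0,5,0],[0,0,0,0,0,0,0]],
])

```text
time: 22.35
eef_pos: [0.5506, 0.0535, 0.0987]
eef_rot: [[0.75, 0.661, 0.001], [0.661, -0.75, -0.0], [0.0, 0.001, -1.0]]
contact_force: [-3.1, -1.4, 12.1]
width: 0.0087
finger_force: 30.0
```

```bash
python3 -c "
from h import *
s=st();print(s['moment'],s['finger_force'])"
```

```text
t 22.35 p [0.5506 0.0535 0.0987] box [  1.1369 -78.6353] yaw y -48.618844184946916 F [-3.1482 -1.3522 12.0823] w 0.008746345891211822 q [-36.  29.  35. 113. -23.  45. -37.]
[-0.5177  0.8675 -0.0754] 30.003595054149628
```

>>> step_arm([
  [[0,0,0,0,0,5,0],[0,0,0,0,0,5,0],[0,0,0,0,0,5,0],[0,0,0,0,0,5,0],[0,0,0,0,0,5,0],[0,0,0,0,0,5,0],[0,0,0,0,0,5,0],[0,0,0,0,0,5,0],[0,0,0,0,0,5,0],[0,0,0,0,0,5,0],[0,0,0,0,0,5,0],[0,0,0,0,0,5,0],[0,0,0,0,0,5,0],[0,0,0,0,0,2,0],[0,0,0,0,0,0,0],[0,0,0,0,0,0,0],[0,0,0,0,0,0,0]],
])

```text
time: 24.05
eef_pos: [0.5504, 0.0527, 0.0987]
eef_rot: [[0.902, -0.431, 0.001], [-0.431, -0.902, -0.001], [0.001, 0.001, -1.0]]
contact_force: [-3.7, -2.9, 12.9]
width: 0.009
finger_force: 30.0
```

```bash
python3 - <<'E'
from h import *
s=st();print(s['moment'],s['finger_force'])
m,f=snap('wrist'); g,t=snap('top'); m2,sd=snap('side')
o=np.zeros((420,800,3),np.uint8)
o[:300,:400]=cv2.resize(f,(400,300)); o[:,400:]=cv2.resize(sd[150:255,270:370],(400,420),interpolation=cv2.INTER_CUBIC)
cv2.imwrite('pics/c7.png',o)
E
```

```text
t 24.05 p [0.5504 0.0527 0.0987] box [  1.1802 -79.4667] yaw y -115.52204496764482 F [-3.6912 -2.8972 12.8882] w 0.009010617913642287 q [-48.  35.  52. 113. -36.  49. -92.]
[-0.6765  1.0237  0.053 ] 30.00728666782379
```

View pics/c7.png

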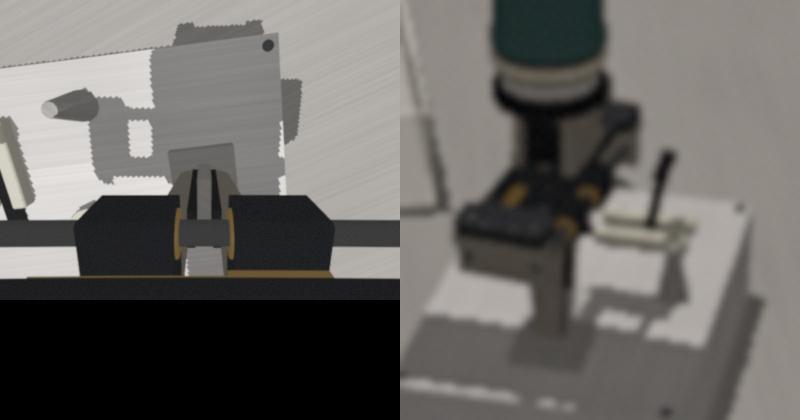

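>>> step_arm([
  [[0,0,0,0,0,1.3,0],[0,0,0,0,0,0,0],[0,0,0,0,0,0,0],[0,0,0,0,0,0,0]],
])

```text
time: 24.6
eef_pos: [0.5503, 0.0527, 0.0986]
eef_rot: [[0.892, -0.451, 0.001], [-0.451, -0.892, -0.001], [0.001, 0.001, -1.0]]
contact_force: [-3.9, -2.5, 13.5]
width: 0.0087
finger_force: 30.0
```

```bash
python3 -c "
from h import *
s=st();print(s['moment'],s['finger_force']); print(sign_off())"
```

```text
t 24.6 p [0.5503 0.0527 0.0986] box [  1.1674 -79.5043] yaw y -116.81959274572738 F [-3.8959 -2.5043 13.4805] w 0.008673290086215998 q [-48.  35.  52. 113. -36.  50. -93.]
[-0.6498  1.0652  0.1499] 30.0091615319252
the job is handed in; nothing more can be done
None
```

I handed the job in at 24.6 s: pressing the button dropped the lever, which is back at its upper stop, and the flat-grip key is home in the lock, turned about 98° clockwise and still held; the cylinder's own angle couldn't be read.

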